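# Fit the cover on the control box and bring the screwdriver to its screw

## Robot

A 7-joint arm with a two-finger parallel gripper is mounted at the origin on the work surface; the furniture and walls round the work are solid. World frame = base frame: x ahead of the robot, y to its left, z up, the work surface at z = 0. Lengths are in m, angles in rad, forces in N, time in s.
With the tool pointing down it reaches from about 0.4 to 0.875 m from the base axis. Payload 6.5 kg.
Tool frame: the origin (TCP) lies at the very end of the fingers, on their centre line; the grasp point (between the pads) lies 19 mm behind it; z points along the fingers, y is the line along which they close (so a half turn about z gives the same grasp; the last joint's range is limited). The gripper opens to 88 mm and grips with 3 to 60 N. Pads are 18 mm wide; open, the fingers measure 123 mm over their backs; the gripper's body (75 mm by 187 mm) begins 45 mm behind the grasp point.
Start: joints at [1.066, 0.536, -0.004, 1.538, 0.003, 1.067, -0.071], TCP at [0.276, -0.588, 0.211] pointing down, gripper open.
Joint ranges: [-2.7, 2.7], [-0.37, 2.16], [-1.27, 1.26], [0.24, 2.4], [-1.31, 4.45], [0.19, 1.91], [-2.76, 2.76]. Speed limits (rad/s): [2.39, 2.39, 3.14, 3.14, 3.14, 3.14, 3.14].

## Interface

Orientations are given as a rotation vector (axis times angle).
In Python, from workcell import observe, grab_frame, camera_info, finish_job gives the robot as it stands. The module is installed in compiled form; this text tells all that it offers.
- The arm moves only by the tool play_rows, never from a script. Its argument "deltas" is a list of rows, each an object of numbers: "tx", "ty", "tz": the shift along the tool's x, y, z in cm; "rx", "ry", "rz": the turn, a rotation vector about the tool's x, y, z in rad. In form: [{"tx": .., "ty": .., "tz": .., "rx": .., "ry": .., "rz": ..}, ...]. A call has 1 to 12 rows; each row shifts and turns the commanded pose from where the row before left it, along the tool's axes as they then stand; what a row does not reach is not made up. A row lasts 1/8 s, in which the tool goes at most 62.5 mm and 10.7 degrees, less where a joint would pass 70% of its speed; a pose out of reach is approached as far as the arm can. A call with a gripper value outside its range is refused whole. "fingers" is the closure in counts, from 0 (fully open) to 255 (shut), set as the call begins (left out, the last holds). The fingers move at their own pace and stop on an object; the grip force is fixed at half the most. Time passes only in rows, so rows that do not move let the fingers close. It gives the time, the measured TCP pose, the force, the opening and the grip force at its end, in the units of the state.
- observe(): the state, without advancing time (a new reading comes with each control period).
- grab_frame(name): name is "scene" or "top" or "wrist"; returns the picture (420x560x3 uint8, red, green, blue); there is no depth.
- camera_info(name): a dict with "fx", "fy", "cx", "cy" (pixels), "extrinsics" (4x4, takes a point from camera to world coordinates). Camera axes: x right, y down, z forward; pixel columns grow to the right and rows downward; lengths in m; the calibration is good to about 2 mm. The wrist camera is an equidistant fisheye: a pixel r from the principal point sees the ray r / f radians off the axis. A picture is of the moment at which its call begins: read the wrist's pose just before it. camera_info takes no time and is no camera call; for the wrist camera it gives the pose at the moment of the call.
- finish_job(): hands the job in; it is judged then, once.
The state is a dict: "time_s": time; "qpos": joint angles; "qvel": joint speeds; "tau": joint torques, N m; "eef_pos": TCP position; "tool_rot": TCP orientation; "wrist_force": force on the tool from outside, world axes, zero at the start; "wrist_torque": the same for the moment, N m; "opening": finger opening in m; "gripper_force": force on a finger pad.
Only numpy, scipy, OpenCV 4.12 (cv2) and the standard library are available. Lean on these libraries where they do the work, as an engineer would, in place of code of your own. Each camera call takes 0.05 s, during which the arm holds its last target. There are 200 camera calls.

## Task

Fit the white cover squarely on the open grey control box, its lip inside the walls and its screw over the brass screw post, and let go of it. Then draw the red-handled screwdriver out of the slanted blue holder, turn it upright with the blade pointing down, and finish holding it there in the gripper, its tip over the cover's screw and one to four centimetres above the screw head, not touching it. Leave the other things on the table where they are.

Things in the scene. Friction and masses are not known exactly. Their poses are not given: they have to be found in the camera images.
- enclosure: Open grey control box, fixed on the left or right of the table (the holder is across from it): outside 90 (x) x 70 (y) x 40 mm high, walls 4 mm, mouth 82 x 62 mm; a mounting ear juts 13 mm at each x end, 5 mm high. Green circuit board inside, and near the +x end a post with a brass centre for the screw. Origin: centre of the underside; z up.
- boss (a point): Point on the axis of the box's screw post, level with the box's rim: 32 mm to +x from the box centre, 40 mm above its underside. Axes as the box's.
- cover: Loose white cover, 0.12 kg, right way up between box and holder. Lip 76 (x) x 56 (y) x 6 mm (foot 73 x 53), enters the mouth with 3 mm play a side; flange 90 x 70 x 5 mm rests on the rim; black grip rib on top 40 (x) x 14 (y) x 24 mm high, centred 5 mm to -x. Origin: centre of the lip's underside; flange top at 11, rib top at 35 mm. Seated: origin 34 mm above the box's origin, axes parallel.
- cover_screw (a point): Top of the steel screw head (13 mm across, slotted, 3 mm high) on the cover: 32 mm to +x from the cover's centre and 14 mm above its origin. It does not turn or come off. Axes as the cover's.
- holder: Blue square tube on a dark steel base, fixed to the table; tilted 35 degrees from vertical so that its mouth leans to the holder's -x (roughly to the right, seen from the robot). Base 96 x 60 x 8 mm; origin near the base's centre, at its underside; z up. The tube is 30 mm square outside, 23 mm inside and 95 mm deep.
- holder_mouth (a point): Centre of the tube's mouth, 100 mm above the table, 19 mm to the holder's -x. Axes as the holder's (z up). The tube's axis points out of the mouth along (-0.574, 0, 0.819) in these axes.
- screwdriver: Screwdriver, red handle, steel blade, 155 mm, about 0.06 kg, blade down along the tube's axis, about 60 mm of the handle above the mouth. Handle 17 to 24 mm thick, 78 to 155 mm from the tip. Origin: under its middle when lying flat; y runs from tip to handle, within 4 degrees of the shaft. In the holder its x (22 mm across the handle) is level, along the holder's y.
- driver_tip (a point): Tip of the blade. Its z axis runs exactly along the shaft from the tip to the handle; its x axis is the screwdriver's x. The middle of the free part of the handle is 127 mm along z from here.
- carton_0: White carton 105x62x32 mm with a blue stripe, loose, near the right edge; not part of the job, leave alone. Origin: centre of the underside.
- carton_2: White carton 88x60x26 mm with a red stripe, loose, near the right edge; not part of the job, leave alone. Origin: centre of the underside.
- carton_3: Brown carton 75x56x40 mm, loose, near the right edge; not part of the job, leave alone. Origin: centre of the underside.
- stapler: Red stapler 36x135x40 mm, loose, near the back edge; not part of the job, leave alone. Origin: centre of the underside.
- tape_kraft: Brown tape roll, 108 mm across, 48 mm high, loose, near the left edge; not part of the job, leave alone. Origin: centre of the underside.
- glue_stick: Standing glue stick, blue and yellow, 28 mm across, 86 mm high, loose, near the left edge; not part of the job, leave alone. Origin: centre of the underside.
Mind the look-alikes: they are no part of the job. Leave any pink look-alike of the holder alone.

How it is judged:
By the outcome, as a careful person would: the job done as asked, in the order asked, and still so for the second after the job is handed in, while the arm keeps its last pose, push and grip.
It also fails if it takes over 64 s, if anything falls off the work surface, if the arm or the gripper's body presses on something with over 40 N, if the wrist force passes 120 N, or if a joint passes its speed limit or range.

## Working session

There is one attempt and no reset: what is moved stays moved. The work goes in short steps, Python scripts to look and compute and a tool call to move; the robot and the scene stay as the last step left them, time stands still between calls to the robot, and variables do not carry over. Pictures are saved under pics/ and viewed, at most 10 in all, crops included, and the job is handed in when it is done.

Besides the shell and the picture viewer there is one more tool, called after "Emit:" as name(argument=value, ...), one argument or row to a line, values as JSON. play_rows: Moves the arm, as the interface text tells. Its arguments: {"type":"object","properties":{"deltas":{"type":"array"},"fingers":{"type":"number"}},"required":["deltas"]}

```bash
mkdir -p pics
python3 - <<'E'
from workcell import *
import cv2,numpy as np
o=observe();print({k:np.round(v,3) for k,v in o.items()})
for n in("scene","top"):
    c=camera_info(n);print(n,c["fx"],c["fy"],c["cx"],c["cy"],np.round(c["extrinsics"],3).tolist())
    f=grab_frame(n)[:,:,::-1];cv2.imwrite(f"pics/{n}0.png",f)
a=[cv2.imread(f"pics/{n}0.png") for n in("scene","top")]
cv2.imwrite("pics/scene1.png",cv2.resize(a[0],(800,600)));cv2.imwrite("pics/top1.png",cv2.resize(a[1],(800,600)))
E
```

```text
{'time_s': np.float64(0.0), 'qpos': array([ 1.066,  0.537, -0.004,  1.539,  0.003,  1.067, -0.071]), 'qvel': array([ 0.   ,  0.   , -0.   , -0.   , -0.002, -0.001, -0.   ]), 'tau': array([-0.0000e+00, -5.7097e+01,  9.9100e-01, -2.5160e+01, -5.6000e-02,
        1.8000e-02,  0.0000e+00]), 'eef_pos': array([ 0.276, -0.588,  0.21 ]), 'tool_rot': array([-3.065e+00, -6.830e-01,  1.000e-03]), 'wrist_force': array([ 0.382, -1.026,  0.598]), 'wrist_torque': array([ 0.037,  0.061, -0.023]), 'gripper_force': np.float64(0.0), 'opening': np.float64(0.088)}
scene 381.27510708680705 381.27510708680705 285.5139720692535 208.88112915835035 [[-0.742, -0.454, 0.494, 0.05], [-0.671, 0.493, -0.554, 0.518], [0.007, -0.742, -0.67, 0.718], [0.0, 0.0, 0.0, 1.0]]
top 518.5245796616174 518.5245796616174 281.0417520182517 215.9974196563068 [[-0.067, -0.976, 0.208, 0.177], [-0.998, 0.067, -0.01, 0.014], [-0.004, -0.208, -0.978, 1.584], [0.0, 0.0, 0.0, 1.0]]
```

View pics/top1.png

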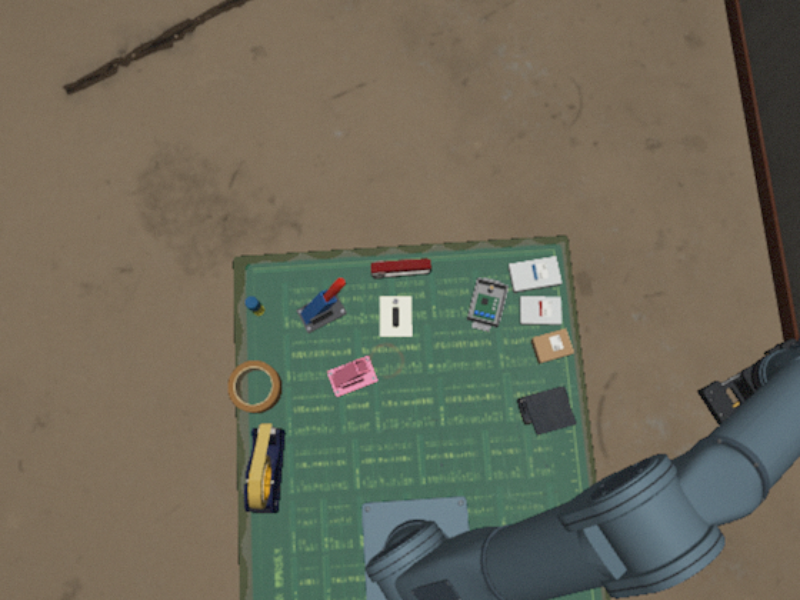

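View pics/scene1.png

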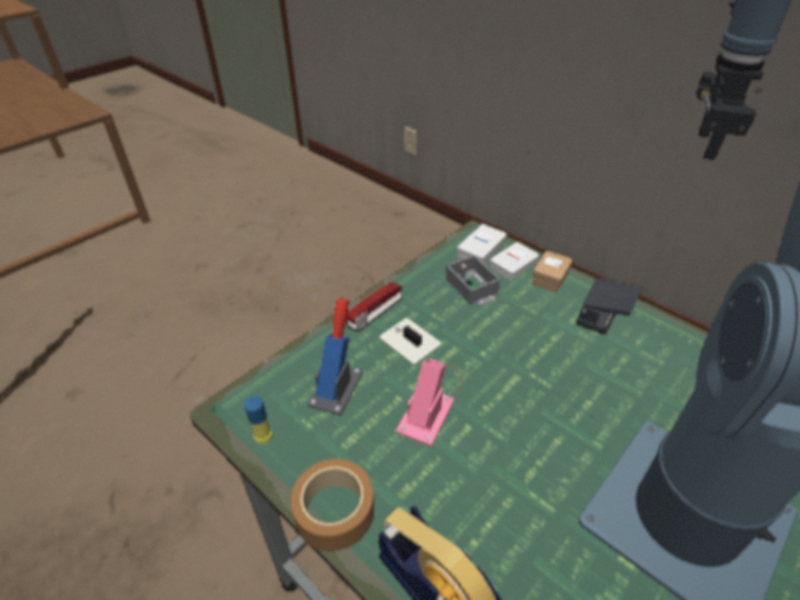

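Top picture (800x600): the cover is white with a black rib at (396,317). Its look-alikes are the white cartons at (536,272) and (541,310). The box is grey with a green board at (488,302), with a dark object at (547,410) that could be confused with it. The holder is blue at (322,305) with the red handle at (335,290). The pink holder at (352,376) is the decoy, and the red stapler is at (400,268). My picks are the white ribbed cover, the grey box and the blue holder.

```bash
cat > h.py <<'E'
from workcell import *
import cv2,numpy as np
from scipy.spatial.transform import Rotation as R
def ray(c,p,wrist=False):
    x=(p[0]-c["cx"])/c["fx"];y=(p[1]-c["cy"])/c["fy"]
    if wrist:
        r=np.hypot(x,y);d=np.array([x/r*np.sin(r),y/r*np.sin(r),np.cos(r)]) if r>1e-9 else np.array([0,0,1.])
    else: d=np.array([x,y,1.])
    E=np.array(c["extrinsics"]);return E[:3,3],E[:3,:3]@d
def px2w(c,p,z,wrist=False):
    o,d=ray(c,p,wrist);return o+d*(z-o[2])/d[2]
def w2px(c,P,wrist=False):
    E=np.array(c["extrinsics"]);q=E[:3,:3].T@(np.array(P)-E[:3,3])
    if wrist:
        t=np.arctan2(np.hypot(q[0],q[1]),q[2]);u=q[:2]/(np.hypot(q[0],q[1])+1e-12)*t
    else: u=q[:2]/q[2]
    return np.array([c["cx"]+c["fx"]*u[0],c["cy"]+c["fy"]*u[1]])
E
python3 - <<'E'
from h import *
c=camera_info("top");f=cv2.imread("pics/top0.png")
for n,p,z in(("cover",(396,317),.011),("screw",(396,301),.014),("box",(488,302),.04),("hold base",(322,318),.008),("handle end",(342,282),.15),("mouth",(328,294),.1),("staplerL",(372,268),.04),("staplerR",(431,268),.04),("cart",(541,310),.026)):
    print(n,np.round(px2w(c,np.array(p)*.7,z),3))
g=f[150:260,200:405];cv2.imwrite("pics/crop.png",cv2.resize(g,None,fx=3.9,fy=3.9,interpolation=cv2.INTER_CUBIC))
w=camera_info("wrist");print(w["fx"],w["cx"],w["cy"]);o=observe();T=R.from_rotvec(o["tool_rot"]).as_matrix();E=w["extrinsics"]
print(np.round(T,3),np.round(T.T@E[:3,:3],3),np.round(T.T@(E[:3,3]-o["eef_pos"]),3))
E
```

```text
cover [0.494 0.011 0.011]
screw [0.528 0.008 0.014]
box [ 0.507 -0.187  0.04 ]
hold base [0.503 0.171 0.008]
handle end [0.544 0.114 0.15 ]
mouth [0.533 0.147 0.1  ]
staplerL [0.599 0.055 0.04 ]
staplerR [ 0.59  -0.072  0.04 ]
cart [ 0.485 -0.301  0.026]
325.19226210127806 277.8131091090505 210.1101970561907
[[ 0.905  0.425 -0.001]
 [ 0.425 -0.905  0.001]
 [-0.    -0.002 -1.   ]] [[ 0.001 -0.964 -0.265]
 [ 1.     0.001  0.   ]
 [-0.    -0.265  0.964]] [ 0.067  0.    -0.172]
```

View pics/crop.png

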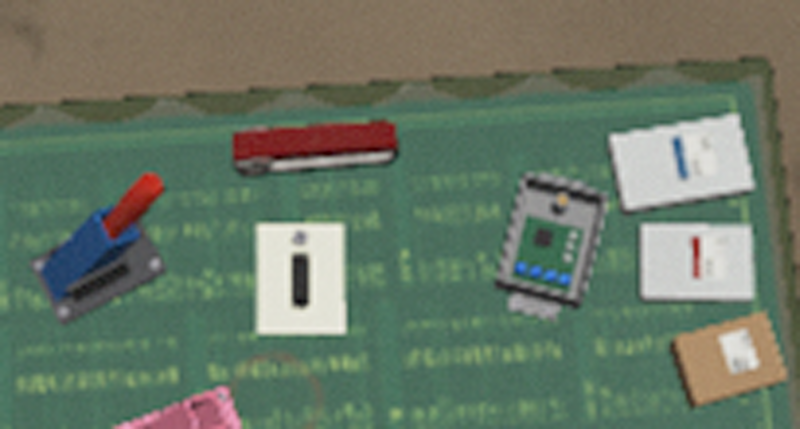

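Crop: the cover is at (300,278) with its screw at (300,238), so its +x points away from the robot. The box's brass post is at (561,200), also at the far end. The holder has the red driver in it at (140,200). Next I move over the cover for a close look.

Emit:
play_rows(
  deltas=[
    {"rz":0.17,"tz":-2},
    {"rz":0.17,"tz":-2},
    {"rz":0.17,"tz":-2},
    {"tx":1.6,"ty":-5.6},
    {"tx":1.6,"ty":-5.6},
    {"tx":1.6,"ty":-5.6},
    {"tx":1.6,"ty":-5.6},
    {"tx":1.6,"ty":-5.6},
    {"tx":1.6,"ty":-5.6},
    {"tx":1.6,"ty":-5.6},
    {"tx":1.6,"ty":-5.6},
    {"tx":1.6,"ty":-5.6},
  ],
  fingers=0,
)

```text
$.deltas[0]: bad value
```

Emit:
play_rows(
  deltas=[
    {"ty":-1},
    {},
    {},
  ],
)

```text
$.deltas[0]: bad value
```

Run:
```python
from h import *
import json
o=observe();c=camera_info("wrist");f=grab_frame("wrist")[:,:,::-1];cv2.imwrite("pics/w0.png",f)
np.savez("w0.npz",E=c["extrinsics"]);cv2.imwrite("pics/w0b.png",cv2.resize(f,(800,600),interpolation=cv2.INTER_CUBIC))
print(o["time_s"],o["eef_pos"],R.from_rotvec(o["tool_rot"]).as_matrix().round(3),o["qpos"].round(3))
```

```text
0.1 [ 0.2758753  -0.58791628  0.21025814] [[ 0.905  0.425 -0.001]
 [ 0.425 -0.905  0.001]
 [-0.    -0.002 -1.   ]] [ 1.066  0.537 -0.004  1.539  0.003  1.067 -0.071]
```

View pics/w0b.png

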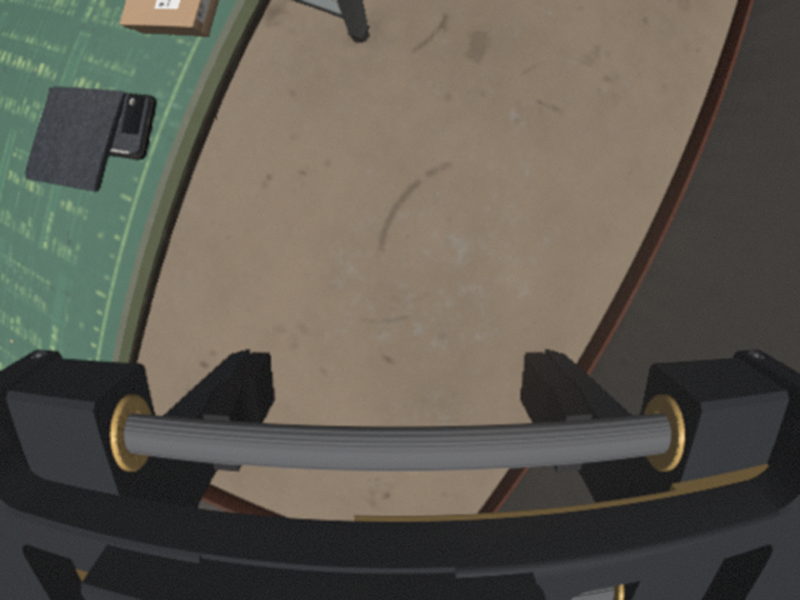

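The move was refused because every key must be given, so this picture only shows the floor and the fingers at (250,400) and (545,400). Tool +x points up in the image.

Emit:
play_rows(
  deltas=[
    {"tx":0,"ty":0,"tz":-2,"rx":0,"ry":0,"rz":0.17},
    {"tx":0,"ty":0,"tz":-2,"rx":0,"ry":0,"rz":0.17},
    {"tx":0,"ty":0,"tz":-2,"rx":0,"ry":0,"rz":0.17},
    {"tx":1.2,"ty":-5.6,"tz":0,"rx":0,"ry":0,"rz":0},
    {"tx":1.2,"ty":-5.6,"tz":0,"rx":0,"ry":0,"rz":0},
    {"tx":1.2,"ty":-5.6,"tz":0,"rx":0,"ry":0,"rz":0},
    {"tx":1.2,"ty":-5.6,"tz":0,"rx":0,"ry":0,"rz":0},
    {"tx":1.2,"ty":-5.6,"tz":0,"rx":0,"ry":0,"rz":0},
    {"tx":1.2,"ty":-5.6,"tz":0,"rx":0,"ry":0,"rz":0},
    {"tx":1.2,"ty":-5.6,"tz":0,"rx":0,"ry":0,"rz":0},
    {"tx":1.2,"ty":-5.6,"tz":0,"rx":0,"ry":0,"rz":0},
    {"tx":1.2,"ty":-3.0,"tz":0,"rx":0,"ry":0,"rz":0},
  ],
  fingers=0,
)

```text
time_s: 1.65
eef_pos: [0.418, -0.1163, 0.2711]
tool_rot: [-3.139, 0.107, 0.0]
wrist_force: [-0.0, -0.3, 0.8]
opening: 0.0877
gripper_force: 0.0
```

Emit:
play_rows(
  deltas=[
    {"tx":0,"ty":0,"tz":0,"rx":0,"ry":0,"rz":0},
    {"tx":0,"ty":0,"tz":0,"rx":0,"ry":0,"rz":0},
  ],
)

```text
time_s: 1.9
eef_pos: [0.4174, -0.1201, 0.2708]
tool_rot: [3.139, -0.113, -0.001]
wrist_force: [-0.2, -0.8, 0.9]
opening: 0.0882
gripper_force: 0.0
```

Run:
```python
from h import *
o=observe();c=camera_info("wrist");f=grab_frame("wrist")[:,:,::-1];cv2.imwrite("pics/w1.png",f)
np.savez("w1.npz",E=c["extrinsics"]);cv2.imwrite("pics/w1b.png",cv2.resize(f,(800,600),interpolation=cv2.INTER_CUBIC))
print(o["time_s"],o["eef_pos"],R.from_rotvec(o["tool_rot"]).as_matrix().round(3),o["qpos"].round(3))
```

```text
1.9 [ 0.41740242 -0.1201465   0.2708378 ] [[ 0.997 -0.072 -0.001]
 [-0.072 -0.997 -0.   ]
 [-0.001  0.    -1.   ]] [ 0.359  0.102 -0.195  1.995  0.023  1.047 -1.49 ]
```

View pics/w1b.png

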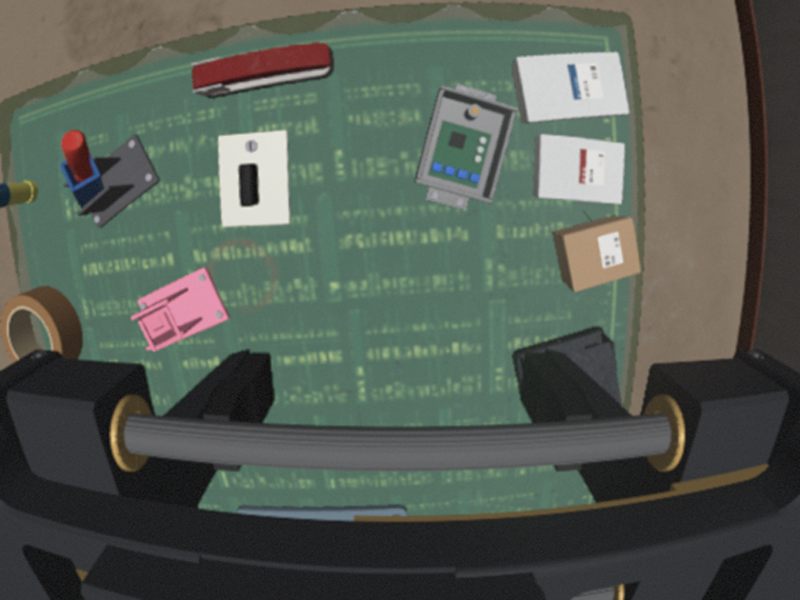

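The wrist view is clear. The cover is at (254,179) with its screw at (251,146). The box rim is at about (466,145) with the brass post at (472,110). The blue holder's mouth is at (82,180) with the red handle end at (74,140). Next come the numbers.

Run:
```python
from h import *
c=camera_info("wrist");c["extrinsics"]=np.load("w1.npz")["E"]
f=cv2.imread("pics/w1.png");s=560/800
hsv=cv2.cvtColor(f,cv2.COLOR_BGR2HSV)
m=((hsv[...,2]>170)&(hsv[...,1]<60)).astype(np.uint8);m[:, :140]=0;m[:,215:]=0;m[180:]=0;m[:85]=0
def rect(m,z):
    cn=max(cv2.findContours(m,0,cv2.CHAIN_APPROX_NONE)[0],key=cv2.contourArea)[:,0]
    P=np.array([px2w(c,p,z,True)[:2] for p in cn]);r=cv2.minAreaRect((P*1000).astype(np.float32));return r
print("cover",rect(m,.011))
def W(p,z):return px2w(c,np.array(p)*s,z,True)
print("screw",W((251,146),.013),"rib top ends",W((249,164),.035),W((249,205),.035))
C=[W(p,.04) for p in((441,86),(517,109),(491,201),(416,181))];C=np.array(C)[:,:2]
print("box rim",C.round(4),C.mean(0),[np.linalg.norm(C[i]-C[(i+1)%4]).round(4) for i in range(4)])
for i,j in((3,0),(2,1)): d=C[j]-C[i];print(np.degrees(np.arctan2(d[1],d[0])))
print("brass",W((473,111),.036))
print("base holes",[W(p,.008).round(3) for p in((136,142),(148,178),(97,219))])
print("mouth",W((82,180),.1),"handle end",W((74,140),.15))
b=((hsv[...,2]<70)).astype(np.uint8);b[:,:150]=0;b[:,200:]=0;b[:110]=0;b[147:]=0
print("rib(dark)",rect(b,.035))
g=f[45:160,30:380];g=g[:, 240:];cv2.imwrite("pics/box.png",cv2.resize(f[50:155,280:375],(760,600*105*760//(95*600)) if 0 else (724,600)*1 if 0 else (540,597),interpolation=cv2.INTER_CUBIC))
```

```text
cover ((495.0528259277344, 11.369955062866211), (69.90569305419922, 89.54849243164062), 87.02859497070312)
screw [0.52616421 0.00881352 0.013     ] rib top ends [0.50800387 0.00530911 0.035     ] [0.47094952 0.00919203 0.035     ]
box rim [[ 0.5606 -0.1689]
 [ 0.5386 -0.2344]
 [ 0.4576 -0.2062]
 [ 0.4785 -0.1417]] [ 0.50883022 -0.18779363] [np.float64(0.0691), np.float64(0.0857), np.float64(0.0678), np.float64(0.0865)]
-18.350255400467045
-19.19700754863545
brass [ 0.53784698 -0.19569414  0.036     ]
base holes [array([0.552, 0.138, 0.008]), array([0.512, 0.127, 0.008]), array([0.479, 0.201, 0.008])]
mouth [0.5167155 0.1436815 0.1      ] handle end [0.54344263 0.10901741 0.15      ]
rib(dark) ((489.7002868652344, 8.119787216186523), (16.320270538330078, 36.38796615600586), 87.19719696044922)
```

View pics/box.png

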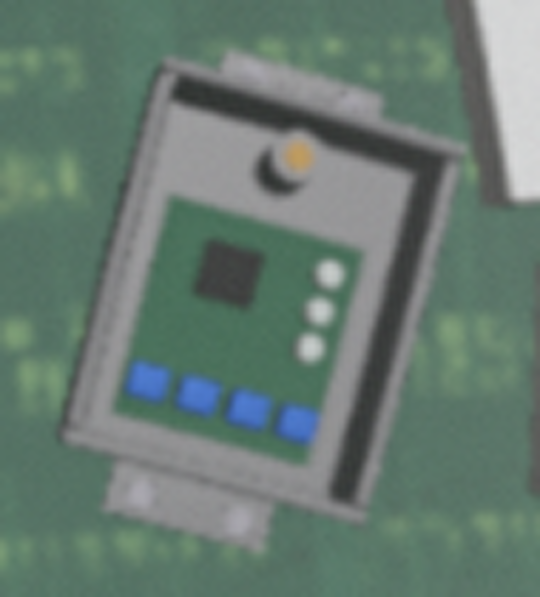

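Box crop: the rim's outer corners are near (167,65), (463,150), (360,520) and (65,437), and the brass is at (299,157). I take one nearer look from straight above for accuracy.

Emit:
play_rows(
  deltas=[
    {"tx":1.4,"ty":3.3,"tz":3.5,"rx":0,"ry":0,"rz":0},
    {"tx":1.4,"ty":3.3,"tz":3.5,"rx":0,"ry":0,"rz":0},
    {"tx":0,"ty":0,"tz":0,"rx":0,"ry":0,"rz":0},
    {"tx":0,"ty":0,"tz":0,"rx":0,"ry":0,"rz":0},
    {"tx":0,"ty":0,"tz":0,"rx":0,"ry":0,"rz":0},
  ],
)

```text
time_s: 2.58
eef_pos: [0.4415, -0.1867, 0.2021]
tool_rot: [3.139, -0.111, 0.003]
wrist_force: [0.1, -1.1, 0.5]
opening: 0.0881
gripper_force: 0.0
```

Run:
```python
from h import *
o=observe();c=camera_info("wrist");f=grab_frame("wrist")[:,:,::-1];cv2.imwrite("pics/w2.png",f)
np.savez("w2.npz",E=c["extrinsics"])
print(o["time_s"],o["eef_pos"],o["tool_rot"],c["extrinsics"][:3,3])
p=w2px(c,[.508,-.188,.04],True).round().astype(int);print(p)
x0,y0=p[0]-95,max(p[1]-75,0);print(x0,y0)
cv2.imwrite("pics/box2.png",cv2.resize(f[y0:y0+142,x0:x0+190],None,fx=4.2,fy=4.2,interpolation=cv2.INTER_CUBIC))
```

```text
2.575 [ 0.44152522 -0.18665191  0.20205947] [ 3.13930102e+00 -1.10505117e-01  2.57231180e-03] [ 0.50852257 -0.19187957  0.37426424]
[274 124]
179 49
```

View pics/box2.png

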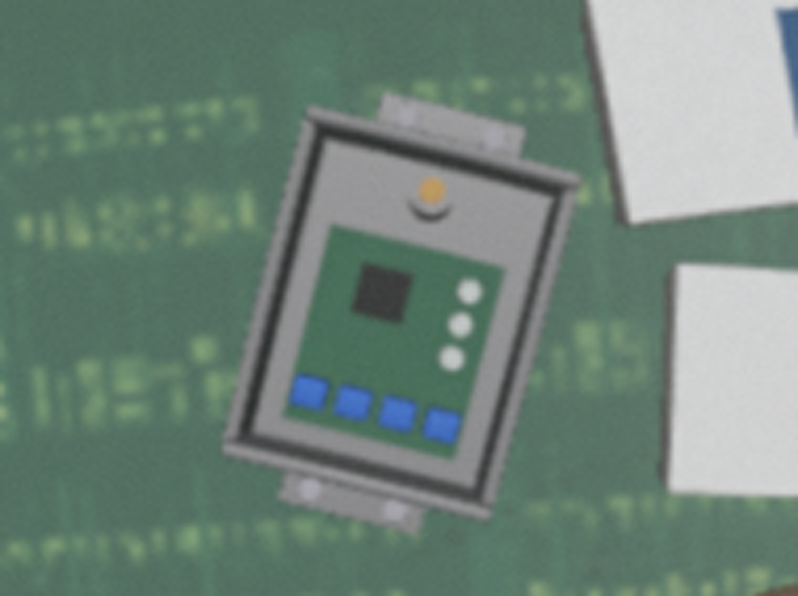

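The view is now straight down. The rim corners are (308,109), (579,180), (491,517) and (224,444), and the brass is at (432,191).

Run:
```python
from h import *
c=camera_info("wrist");c["extrinsics"]=np.load("w2.npz")["E"]
W=lambda p,z:px2w(c,np.array([179,49])+(np.array(p)+.5)/4.2-.5,z,True)
C=np.array([W(p,.04) for p in((308,109),(579,180),(491,517),(224,444))])[:,:2]
print(C.mean(0),[np.linalg.norm(C[i]-C[(i+1)%4]).round(4) for i in range(4)])
# rigid fit
M=np.array([[45,35],[45,-35],[-45,-35],[-45,35]])/1000
d=C-C.mean(0);a=np.arctan2((M[:,0]*d[:,1]-M[:,1]*d[:,0]).sum(),(M*d).sum());print("yaw",np.degrees(a))
print("boss pred",C.mean(0)+.032*np.array([np.cos(a),np.sin(a)]),"brass",W((432,191),.036),W((432,191),.04))
```

```text
[ 0.50938942 -0.18808444] [np.float64(0.0677), np.float64(0.086), np.float64(0.0684), np.float64(0.0851)]
yaw -18.64146248162033
boss pred [ 0.53971061 -0.19831308] brass [ 0.53863432 -0.19788755  0.036     ] [ 0.53827825 -0.19781651  0.04      ]
```

Box: centre (0.509, -0.188), yaw -18.6°, and the brass agrees to about 1 mm. Cover: centre (0.495, 0.011), yaw -3°. I will grip the rib 8 mm to -x of its middle, to keep the gripper's body clear of the driver handle.

Emit:
play_rows(
  deltas=[
    {"tx":0.75,"ty":-5,"tz":1.5,"rx":0,"ry":0,"rz":-0.018},
    {"tx":0.75,"ty":-5,"tz":1.5,"rx":0,"ry":0,"rz":0},
    {"tx":0.75,"ty":-5,"tz":1.5,"rx":0,"ry":0,"rz":0},
    {"tx":0.75,"ty":-5,"tz":1.5,"rx":0,"ry":0,"rz":0},
    {"tx":0,"ty":0,"tz":4,"rx":0,"ry":0,"rz":0},
    {"tx":0,"ty":0,"tz":4,"rx":0,"ry":0,"rz":0},
    {"tx":0,"ty":0,"tz":0,"rx":0,"ry":0,"rz":0},
    {"tx":0,"ty":0,"tz":0,"rx":0,"ry":0,"rz":0},
  ],
)

```text
time_s: 3.62
eef_pos: [0.4836, 0.0111, 0.0625]
tool_rot: [-3.14, 0.083, -0.003]
wrist_force: [0.5, -0.8, -0.2]
opening: 0.0884
gripper_force: 0.0
```

Run:
```python
from h import *
o=observe();c=camera_info("wrist");f=grab_frame("wrist")[:,:,::-1];cv2.imwrite("pics/w3.png",f)
np.savez("w3.npz",E=c["extrinsics"])
cv2.imwrite("pics/w3b.png",cv2.resize(f,(800,600),interpolation=cv2.INTER_CUBIC))
print(o["time_s"],o["eef_pos"],o["tool_rot"],o["wrist_force"])
```

```text
3.625 [0.48361633 0.01106536 0.06253326] [-3.14030205  0.08319562 -0.00318049] [ 0.54687194 -0.78766988 -0.21232636]
```

View pics/w3b.png

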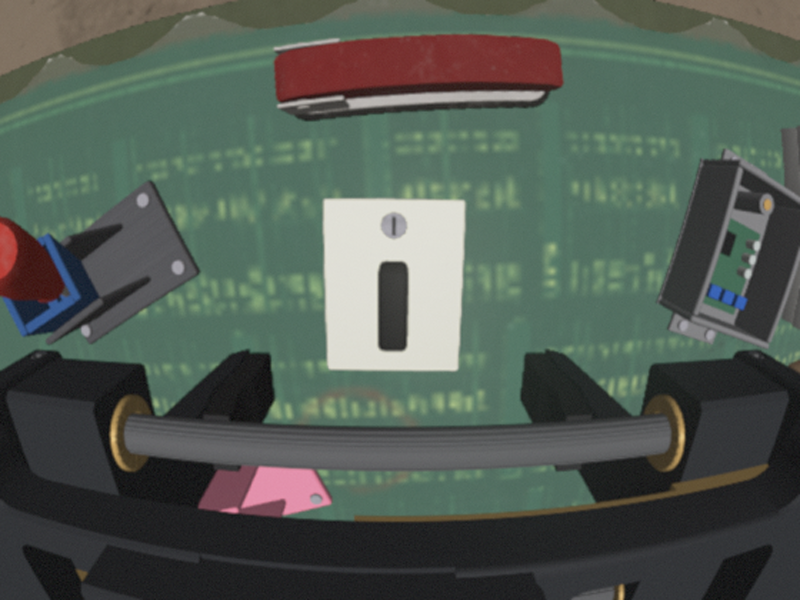

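The cover sits square between the fingers, with its screw at (394,225) and its rib at (393,306). The driver handle at (10,260) is clear on the left.

Run:
```python
from h import *
c=camera_info("wrist");c["extrinsics"]=np.load("w3.npz")["E"]
W=lambda p,z:px2w(c,np.array(p)*.7,z,True)
C=np.array([W(p,.011) for p in((324,199),(466,200),(459,370),(329,369))])[:,:2]
print(C.mean(0),[np.linalg.norm(C[i]-C[(i+1)%4]).round(4) for i in range(4)])
M=np.array([[45,35],[45,-35],[-45,-35],[-45,35]])/1000
d=C-C.mean(0);a=np.arctan2((M[:,0]*d[:,1]-M[:,1]*d[:,0]).sum(),(M*d).sum());print("yaw",np.degrees(a))
print("screw",W((394,225),.014),"pred",C.mean(0)+.032*np.array([np.cos(a),np.sin(a)]))
print("holes",[W(p,.008).round(4) for p in((142,200),(178,267),(86,331))],"corner",W((151,181),.008),W((199,271),.008))
print("mouth",[W(p,.1).round(4) for p in((50,228),(98,293),(26,333))])
```

```text
[0.49580823 0.01104309] [np.float64(0.0685), np.float64(0.0883), np.float64(0.0687), np.float64(0.0883)]
yaw -3.4139281197814473
screw [0.52748704 0.00953068 0.014     ] pred [0.52775144 0.00913752]
holes [array([0.5517, 0.1442, 0.008 ]), array([0.5133, 0.1266, 0.008 ]), array([0.4792, 0.2013, 0.008 ])] corner [0.56116383 0.13725638 0.008     ] [0.51025258 0.11409325 0.008     ]
mouth [array([0.5471, 0.1314, 0.1   ]), array([0.5219, 0.1128, 0.1   ]), array([0.5081, 0.1567, 0.1   ])]
```

Emit:
play_rows(
  deltas=[
    {"tx":0,"ty":0,"tz":2.4,"rx":0,"ry":0,"rz":0},
    {"tx":0,"ty":0,"tz":2.4,"rx":0,"ry":0,"rz":0},
    {"tx":0,"ty":0,"tz":0,"rx":0,"ry":0,"rz":0},
    {"tx":0,"ty":0,"tz":0,"rx":0,"ry":0,"rz":0},
  ],
)

```text
time_s: 4.18
eef_pos: [0.4838, 0.0108, 0.0145]
tool_rot: [-3.14, 0.084, -0.004]
wrist_force: [0.3, -0.9, -0.5]
opening: 0.0877
gripper_force: 0.0
```

Emit:
play_rows(
  deltas=[
    {"tx":0,"ty":0,"tz":0,"rx":0,"ry":0,"rz":0},
    {"tx":0,"ty":0,"tz":0,"rx":0,"ry":0,"rz":0},
    {"tx":0,"ty":0,"tz":0,"rx":0,"ry":0,"rz":0},
    {"tx":0,"ty":0,"tz":0,"rx":0,"ry":0,"rz":0},
    {"tx":0,"ty":0,"tz":0,"rx":0,"ry":0,"rz":0},
    {"tx":0,"ty":0,"tz":0,"rx":0,"ry":0,"rz":0},
    {"tx":0,"ty":0,"tz":0,"rx":0,"ry":0,"rz":0},
    {"tx":0,"ty":0,"tz":0,"rx":0,"ry":0,"rz":0},
  ],
  fingers=255,
)

```text
time_s: 5.18
eef_pos: [0.4826, 0.0108, 0.013]
tool_rot: [-3.14, 0.084, 0.0]
wrist_force: [0.8, 0.1, -0.1]
opening: 0.0103
gripper_force: 0.0
```

Emit:
play_rows(
  deltas=[
    {"tx":0,"ty":0,"tz":0,"rx":0,"ry":0,"rz":0},
    {"tx":0,"ty":0,"tz":0,"rx":0,"ry":0,"rz":0},
    {"tx":0,"ty":0,"tz":0,"rx":0,"ry":0,"rz":0},
  ],
)

```text
time_s: 5.55
eef_pos: [0.4826, 0.0108, 0.013]
tool_rot: [3.14, -0.084, -0.0]
wrist_force: [0.3, -0.5, 0.2]
opening: 0.0002
gripper_force: 0.0
```

Run:
```python
from h import *
f=grab_frame("wrist")[:,:,::-1];cv2.imwrite("pics/w4.png",f)
cv2.imwrite("pics/w4b.png",cv2.resize(f,(800,600),interpolation=cv2.INTER_CUBIC))
o=observe();print(o["opening"],o["gripper_force"],o["eef_pos"],o["wrist_force"])
```

```text
0.0002763906323288186 0.0 [0.48256606 0.01081458 0.01300052] [0.06945653 0.19064952 0.48018422]
```

View pics/w4b.png

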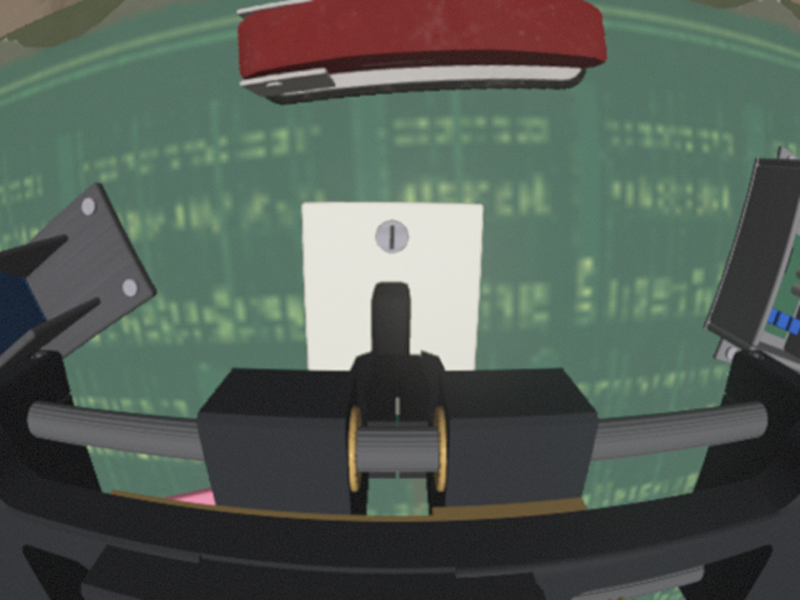

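Run:
```python
from h import *
c=camera_info("wrist");o=observe();T=R.from_rotvec(o["tool_rot"]).as_matrix()
for n,P in (("tcp",o["eef_pos"]),("tcp+9x",o["eef_pos"]+T@[.009,0,0]),("tcp-20z,+9x",o["eef_pos"]+T@[.009,0,-.019]),("tcp-40z,+9x",o["eef_pos"]+T@[.009,0,-.04]),("screw",[.5277,.0093,.014]),("rib top front",[.5105,.0105,.035]),("rib top rear",[.4705,.012,.035]),("rib foot front",[.5105,.0105,.011])):
    print(n,(w2px(c,P,True)/.7).round(0))
C=np.array([px2w(c,np.array(p)*.7,.011,True) for p in((303,203),(483,205))]);print(C,px2w(c,np.array((392,237))*.7,.014,True))
f=cv2.imread("pics/w4.png");cv2.imwrite("pics/w4c.png",cv2.resize(f[180:370,200:360],None,fx=3.15,fy=3.15,interpolation=cv2.INTER_CUBIC))
```

```text
tcp [395. 349.]
tcp+9x [395. 328.]
tcp-20z,+9x [395. 345.]
tcp-40z,+9x [395. 369.]
screw [393. 236.]
rib top front [392. 295.]
rib top rear [394. 402.]
rib foot front [392. 279.]
[[ 0.54192355  0.04259138  0.011     ]
 [ 0.53751781 -0.02519118  0.011     ]] [0.52721119 0.00967681 0.014     ]
```

View pics/w4c.png

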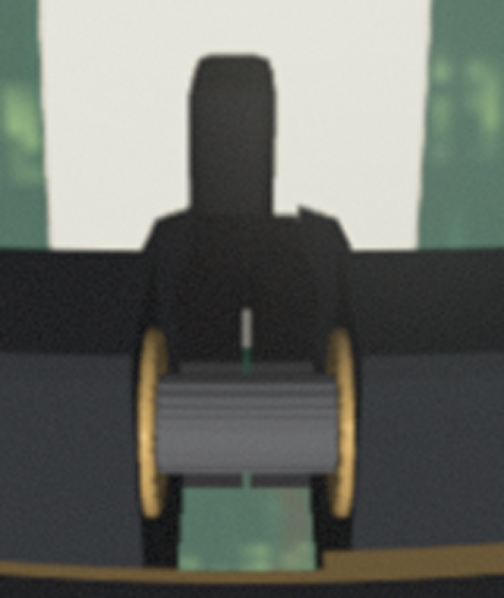

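Viewed: the fingers shut with nothing between them. The rib at (390,320) seems to run in front of and under the fingertips. I check where the fingertips really are against the TCP.

Run:
```python
from h import *
c=camera_info("wrist");o=observe();T=R.from_rotvec(o["tool_rot"]).as_matrix()
for y in(.044,-.044):
  for x in(.009,-.009):
    print(x,y,[(z,(w2px(c,o["eef_pos"]+T@[x,y,z],True)/.7).round(0).tolist()) for z in(0,-.01,-.02,-.03,-.04)])
print(o["qpos"].round(3))
```

```text
0.009 0.044 [(0, [506.0, 327.0]), (-0.01, [512.0, 336.0]), (-0.02, [518.0, 345.0]), (-0.03, [525.0, 355.0]), (-0.04, [533.0, 367.0])]
-0.009 0.044 [(0, [502.0, 369.0]), (-0.01, [508.0, 379.0]), (-0.02, [514.0, 390.0]), (-0.03, [520.0, 402.0]), (-0.04, [527.0, 416.0])]
0.009 -0.044 [(0, [285.0, 327.0]), (-0.01, [279.0, 335.0]), (-0.02, [273.0, 345.0]), (-0.03, [265.0, 355.0]), (-0.04, [257.0, 367.0])]
-0.009 -0.044 [(0, [288.0, 368.0]), (-0.01, [283.0, 379.0]), (-0.02, [277.0, 390.0]), (-0.03, [271.0, 402.0]), (-0.04, [263.0, 416.0])]
[ 0.024  0.596 -0.173  2.079  0.21   0.483 -1.93 ]
```

The finger corners, seen at (270,352) and (523,352), fit a point about 25 mm behind the reported TCP. So the tips really end about 25 mm short of it and closed just above the rib. I open, go lower in small steps and watch the force.

Emit:
play_rows(
  deltas=[
    {"tx":0,"ty":0,"tz":0,"rx":0,"ry":0,"rz":0},
    {"tx":0,"ty":0,"tz":0,"rx":0,"ry":0,"rz":0},
    {"tx":0,"ty":0,"tz":0,"rx":0,"ry":0,"rz":0},
    {"tx":0,"ty":0,"tz":0,"rx":0,"ry":0,"rz":0},
    {"tx":0,"ty":0,"tz":0,"rx":0,"ry":0,"rz":0},
    {"tx":0,"ty":0,"tz":0,"rx":0,"ry":0,"rz":0},
  ],
  fingers=100,
)

```text
time_s: 6.35
eef_pos: [0.4826, 0.0108, 0.013]
tool_rot: [-3.14, 0.083, -0.0]
wrist_force: [1.3, 0.2, -0.3]
opening: 0.0532
gripper_force: 0.0
```

Emit:
play_rows(
  deltas=[
    {"tx":0,"ty":0,"tz":0.5,"rx":0,"ry":0,"rz":0},
    {"tx":0,"ty":0,"tz":0.5,"rx":0,"ry":0,"rz":0},
    {"tx":0,"ty":0,"tz":0.5,"rx":0,"ry":0,"rz":0},
    {"tx":0,"ty":0,"tz":0,"rx":0,"ry":0,"rz":0},
  ],
)

```text
time_s: 6.85
eef_pos: [0.4821, 0.0108, -0.0025]
tool_rot: [3.14, -0.083, -0.002]
wrist_force: [0.3, -0.1, 0.5]
opening: 0.0536
gripper_force: 0.0
```

There is no contact with the TCP at -2.5 mm, which confirms the offset.

Emit:
play_rows(
  deltas=[
    {"tx":0,"ty":0,"tz":0.4,"rx":0,"ry":0,"rz":0},
    {"tx":0,"ty":0,"tz":0.2,"rx":0,"ry":0,"rz":0},
    {"tx":0,"ty":0,"tz":0,"rx":0,"ry":0,"rz":0},
  ],
)

```text
time_s: 7.22
eef_pos: [0.4824, 0.0108, -0.0081]
tool_rot: [3.14, -0.083, -0.001]
wrist_force: [0.2, 0.2, -0.4]
opening: 0.0532
gripper_force: 0.0
```

Emit:
play_rows(
  deltas=[
    {"tx":0,"ty":0,"tz":0,"rx":0,"ry":0,"rz":0},
    {"tx":0,"ty":0,"tz":0,"rx":0,"ry":0,"rz":0},
    {"tx":0,"ty":0,"tz":0,"rx":0,"ry":0,"rz":0},
    {"tx":0,"ty":0,"tz":0,"rx":0,"ry":0,"rz":0},
    {"tx":0,"ty":0,"tz":0,"rx":0,"ry":0,"rz":0},
    {"tx":0,"ty":0,"tz":0,"rx":0,"ry":0,"rz":0},
    {"tx":0,"ty":0,"tz":0,"rx":0,"ry":0,"rz":0},
  ],
  fingers=255,
)

```text
time_s: 8.1
eef_pos: [0.4826, 0.011, -0.008]
tool_rot: [-3.14, 0.083, -0.0]
wrist_force: [-0.8, 0.4, 0.9]
opening: 0.0139
gripper_force: 30.0
```

Gripped: opening 13.9 mm, 30 N. I lift the cover and carry it over the box, turning it to the box's yaw.

Emit:
play_rows(
  deltas=[
    {"tx":0,"ty":0,"tz":-1.5,"rx":0,"ry":0,"rz":0},
    {"tx":0,"ty":0,"tz":-3,"rx":0,"ry":0,"rz":0},
    {"tx":0,"ty":0,"tz":-3,"rx":0,"ry":0,"rz":0},
    {"tx":0,"ty":0,"tz":-2.5,"rx":0,"ry":0,"rz":0},
    {"tx":0.6,"ty":4.8,"tz":0,"rx":0,"ry":0,"rz":0},
    {"tx":0.6,"ty":4.9,"tz":0,"rx":0,"ry":0,"rz":0},
    {"tx":0.6,"ty":4.9,"tz":0,"rx":0,"ry":0,"rz":0},
    {"tx":0.64,"ty":4.8,"tz":0,"rx":0,"ry":0,"rz":0},
    {"tx":0,"ty":0,"tz":0,"rx":0,"ry":0,"rz":0.136},
    {"tx":0,"ty":0,"tz":0,"rx":0,"ry":0,"rz":0.136},
    {"tx":0,"ty":0,"tz":0,"rx":0,"ry":0,"rz":0},
    {"tx":0,"ty":0,"tz":0,"rx":0,"ry":0,"rz":0},
  ],
)

```text
time_s: 9.6
eef_pos: [0.4965, -0.1841, 0.0924]
tool_rot: [3.101, -0.504, 0.0]
wrist_force: [0.2, -0.3, -1.7]
opening: 0.0135
gripper_force: 30.0
```

Run:
```python
from h import *
import time
o=observe();c=camera_info("wrist");f=grab_frame("wrist")[:,:,::-1];cv2.imwrite("pics/w5.png",f);np.savez("w5.npz",E=c["extrinsics"])
T=R.from_rotvec(o["tool_rot"]).as_matrix();print(o["time_s"],o["eef_pos"],np.degrees(np.arctan2(T[1,0],T[0,0])),T[:,2],o["opening"],o["gripper_force"])
tgt=np.array([.4967,-.1839]);print("err tool",T.T@np.r_[tgt-o["eef_pos"][:2],0])
# cover flange top z = tcp+.008+.011 ; measured white mask
z=o["eef_pos"][2]+.019
hsv=cv2.cvtColor(f,cv2.COLOR_BGR2HSV);m=((hsv[...,2]>170)&(hsv[...,1]<60)).astype(np.uint8)
n,l,s,ce=cv2.connectedComponentsWithStats(m)
for i in range(1,n):
    if s[i,4]>300: print(s[i],ce[i].round())
i=max(range(1,n),key=lambda i:s[i,4] if 150<ce[i][0]<400 and ce[i][1]<300 else 0)
cn=max(cv2.findContours((l==i).astype(np.uint8),0,cv2.CHAIN_APPROX_NONE)[0],key=cv2.contourArea)[:,0]
P=np.array([(T.T@(px2w(c,p,z,True)-o["eef_pos"]))[:2] for p in cn])*1000
print("flange in tool: front x",np.percentile(P[:,0],[97,99,100]),"y range at x 25..50",P[(P[:,0]>25)&(P[:,0]<50)][:,1].min(),P[(P[:,0]>25)&(P[:,0]<50)][:,1].max())
for sx in (-1,1):
  q=P[(P[:,0]>28)&(P[:,0]<50)&(sx*P[:,1]>20)];print(np.polyfit(q[:,0],q[:,1],1))
# screw = dark spot near tool (45,0)
pr=w2px(c,o["eef_pos"]+T@[.0449,0,-.022],True);print("screw pred",pr)
w=f[int(pr[1])-14:int(pr[1])+15,int(pr[0])-16:int(pr[0])+17];g=cv2.cvtColor(w,cv2.COLOR_BGR2GRAY);ys,xs=np.nonzero(g<190);print("screw seen",xs.mean()+int(pr[0])-16,ys.mean()+int(pr[1])-14,len(xs))
pp=[xs.mean()+int(pr[0])-16,ys.mean()+int(pr[1])-14];print((T.T@(px2w(c,pp,o["eef_pos"][2]+.022,True)-o["eef_pos"])*1000))
```

```text
9.6 [ 0.49654773 -0.18412477  0.09239693] -18.464035692954365 [ 7.01295486e-05 -1.40723906e-04 -9.99999988e-01] 0.013459052847058187 29.979481995105743
err tool [ 7.32394284e-05 -2.61427429e-04 -2.09527777e-08]
[  206    29   253   236 22779] [324. 148.]
[ 363  137  104   91 6595] [416. 181.]
[447 240  30  41 701] [462. 260.]
flange in tool: front x [115.585923   118.7699234  120.18000644] y range at x 25..50 -33.52622208402811 34.626552267450016
[-1.24772800e-02 -3.27499269e+01]
[9.61854561e-03 3.39788676e+01]
screw pred [276.34845377 171.67200345]
screw seen 277.3137931034483 170.6155172413793 580
[ 45.39791044   0.44934873 -21.99490711]
```

The cover's screw reads (45.4, 0.4) mm in tool axes, as expected, so the alignment is good. I lower it.

Emit:
play_rows(
  deltas=[
    {"tx":0,"ty":-0.04,"tz":2.5,"rx":0,"ry":0,"rz":0},
    {"tx":0,"ty":0,"tz":2,"rx":0,"ry":0,"rz":0},
    {"tx":0,"ty":0,"tz":1,"rx":0,"ry":0,"rz":0},
    {"tx":0,"ty":0,"tz":0.4,"rx":0,"ry":0,"rz":0},
    {"tx":0,"ty":0,"tz":0.3,"rx":0,"ry":0,"rz":0},
    {"tx":0,"ty":0,"tz":0,"rx":0,"ry":0,"rz":0},
    {"tx":0,"ty":0,"tz":0,"rx":0,"ry":0,"rz":0},
  ],
)

```text
time_s: 10.52
eef_pos: [0.4971, -0.184, 0.0304]
tool_rot: [3.1, -0.508, 0.001]
wrist_force: [-0.0, 0.1, -1.7]
opening: 0.0134
gripper_force: 30.0
```

Emit:
play_rows(
  deltas=[
    {"tx":0,"ty":0,"tz":0.2,"rx":0,"ry":0,"rz":0},
    {"tx":0,"ty":0,"tz":0.15,"rx":0,"ry":0,"rz":0},
    {"tx":0,"ty":0,"tz":0,"rx":0,"ry":0,"rz":0},
  ],
)

```text
time_s: 10.9
eef_pos: [0.4966, -0.1838, 0.0264]
tool_rot: [-3.1, 0.509, 0.001]
wrist_force: [0.6, -1.1, -1.7]
opening: 0.0136
gripper_force: 30.0
```

Emit:
play_rows(
  deltas=[
    {"tx":0,"ty":0,"tz":0.1,"rx":0,"ry":0,"rz":0},
    {"tx":0,"ty":0,"tz":0,"rx":0,"ry":0,"rz":0},
  ],
)

```text
time_s: 11.15
eef_pos: [0.4968, -0.1838, 0.026]
tool_rot: [3.1, -0.509, -0.0]
wrist_force: [-2.2, 0.7, 5.7]
opening: 0.0137
gripper_force: 30.0
```

Contact came at z = 26 mm, exactly the seated height. I release and lift.

Emit:
play_rows(
  deltas=[
    {"tx":0,"ty":0,"tz":0,"rx":0,"ry":0,"rz":0},
    {"tx":0,"ty":0,"tz":0,"rx":0,"ry":0,"rz":0},
    {"tx":0,"ty":0,"tz":0,"rx":0,"ry":0,"rz":0},
    {"tx":0,"ty":0,"tz":0,"rx":0,"ry":0,"rz":0},
    {"tx":0,"ty":0,"tz":0,"rx":0,"ry":0,"rz":0},
    {"tx":0,"ty":0,"tz":-2,"rx":0,"ry":0,"rz":0},
    {"tx":-0.5,"ty":0,"tz":-4,"rx":0,"ry":0,"rz":0},
    {"tx":-2,"ty":0,"tz":-4,"rx":0,"ry":0,"rz":0},
    {"tx":-2,"ty":0,"tz":-4,"rx":0,"ry":0,"rz":0},
    {"tx":-1,"ty":0,"tz":-3,"rx":0,"ry":0,"rz":0},
    {"tx":0,"ty":0,"tz":0,"rx":0,"ry":0,"rz":0},
    {"tx":0,"ty":0,"tz":0,"rx":0,"ry":0,"rz":0},
  ],
  fingers=90,
)

```text
time_s: 12.65
eef_pos: [0.4444, -0.1663, 0.1948]
tool_rot: [-3.1, 0.509, 0.001]
wrist_force: [0.2, -0.5, -0.0]
opening: 0.0572
gripper_force: 0.0
```

Run:
```python
from h import *
o=observe();c=camera_info("wrist");f=grab_frame("wrist")[:,:,::-1].copy();cv2.imwrite("pics/w6.png",f)
print(o["time_s"],o["eef_pos"],o["opening"])
hsv=cv2.cvtColor(f,cv2.COLOR_BGR2HSV);m=((hsv[...,2]>170)&(hsv[...,1]<60)).astype(np.uint8)
p=w2px(c,[.509,-.188,.045],True);print(p)
n,l,s,ce=cv2.connectedComponentsWithStats(m)
i=min(range(1,n),key=lambda i:np.linalg.norm(ce[i]-p) if s[i,4]>500 else 1e9);print(s[i],ce[i])
cn=max(cv2.findContours((l==i).astype(np.uint8),0,cv2.CHAIN_APPROX_NONE)[0],key=cv2.contourArea)[:,0]
for z in(.045,):
  P=np.array([px2w(c,q,z,True)[:2]*1000 for q in cn]);print(cv2.minAreaRect(P.astype(np.float32)))
# screw
pr=w2px(c,[.5393,-.1982,.048],True);x,y=pr.astype(int);g=cv2.cvtColor(f[y-9:y+10,x-9:x+10],cv2.COLOR_BGR2GRAY);ys,xs=np.nonzero(g<190);print("screw",px2w(c,[xs.mean()+x-9,ys.mean()+y-9],.048,True),len(xs))
```

```text
12.65 [ 0.44443408 -0.16625029  0.19481919] 0.057218147580336304
[277.08017241 122.14323038]
[ 242   73   72   99 5654] [277.68924655 120.9916873 ]
((509.04949951171875, -188.699462890625), (69.3145980834961, 97.78925323486328), 71.77546691894531)
screw [ 0.53866632 -0.19870422  0.048     ] 115
```

The cover is seated: centre (0.509, -0.189), screw at (0.539, -0.1985, 0.048). Next I swing the yaw by about +134° to the orientation for gripping the handle, then look at the holder.

Emit:
play_rows(
  deltas=[
    {"tx":0,"ty":0,"tz":-1,"rx":0,"ry":0,"rz":-0.18},
    {"tx":0,"ty":0,"tz":-1,"rx":0,"ry":0,"rz":-0.18},
    {"tx":0,"ty":0,"tz":-1,"rx":0,"ry":0,"rz":-0.18},
    {"tx":0,"ty":0,"tz":-1,"rx":0,"ry":0,"rz":-0.18},
    {"tx":0,"ty":0,"tz":-1,"rx":0,"ry":0,"rz":-0.18},
    {"tx":0,"ty":0,"tz":-1,"rx":0,"ry":0,"rz":-0.18},
    {"tx":0,"ty":0,"tz":-1,"rx":0,"ry":0,"rz":-0.18},
    {"tx":0,"ty":0,"tz":-1,"rx":0,"ry":0,"rz":-0.18},
    {"tx":0,"ty":0,"tz":-1,"rx":0,"ry":0,"rz":-0.18},
    {"tx":0,"ty":0,"tz":0,"rx":0,"ry":0,"rz":-0.18},
    {"tx":0,"ty":0,"tz":0,"rx":0,"ry":0,"rz":-0.18},
    {"tx":0,"ty":0,"tz":0,"rx":0,"ry":0,"rz":-0.18},
  ],
)

```text
time_s: 14.2
eef_pos: [0.4444, -0.1661, 0.284]
tool_rot: [-1.901, -2.498, 0.0]
wrist_force: [-0.3, -0.6, -0.4]
opening: 0.0569
gripper_force: 0.0
```

Emit:
play_rows(
  deltas=[
    {"tx":0,"ty":0,"tz":0,"rx":0,"ry":0,"rz":-0.17},
    {"tx":0,"ty":0,"tz":0,"rx":0,"ry":0,"rz":0},
  ],
)

```text
time_s: 14.45
eef_pos: [0.4444, -0.1662, 0.2843]
tool_rot: [-1.692, -2.644, -0.0]
wrist_force: [0.0, -0.0, -0.2]
opening: 0.0568
gripper_force: 0.0
```

Run:
```python
from h import *
o=observe();print(o["time_s"],o["eef_pos"],o["qpos"].round(2));T=R.from_rotvec(o["tool_rot"]).as_matrix();print(T.round(3));print("to view",T.T@(np.array([.50,.03,.26])-o["eef_pos"])*100)
```

```text
14.45 [ 0.44435465 -0.16618267  0.28427583] [ 0.67  0.19 -0.46  1.88  0.09  1.1   0.61]
[[-0.419  0.908 -0.002]
 [ 0.908  0.419  0.001]
 [ 0.002 -0.001 -1.   ]]
to view [15.47498095 13.27728531  2.44382552]
```

Emit:
play_rows(
  deltas=[
    {"tx":3.9,"ty":3.3,"tz":0.6,"rx":0,"ry":0,"rz":0},
    {"tx":3.9,"ty":3.3,"tz":0.6,"rx":0,"ry":0,"rz":0},
    {"tx":3.9,"ty":3.3,"tz":0.6,"rx":0,"ry":0,"rz":0},
    {"tx":3.8,"ty":3.4,"tz":0.6,"rx":0,"ry":0,"rz":0},
    {"tx":0,"ty":0,"tz":0,"rx":0,"ry":0,"rz":0},
    {"tx":0,"ty":0,"tz":0,"rx":0,"ry":0,"rz":0},
  ],
)

```text
time_s: 15.2
eef_pos: [0.4999, 0.0297, 0.2608]
tool_rot: [-1.694, -2.645, 0.002]
wrist_force: [-0.5, -0.2, -0.4]
opening: 0.0568
gripper_force: 0.0
```

```bash
cat > fit.py <<'E'
from h import *
from scipy.optimize import least_squares
# silhouette fit of holder (x,y,yaw) : red handle mask and blue tube mask
def masks(f):
    hsv=cv2.cvtColor(f,cv2.COLOR_BGR2HSV);h,s,v=[hsv[...,i].astype(int) for i in range(3)]
    return ((h<6)|(h>174))&(s>170)&(v>110), (h>100)&(h<125)&(s>110)&(v>40)
def blob(m,p):
    n,l,s,ce=cv2.connectedComponentsWithStats(m.astype(np.uint8));i=min(range(1,n),key=lambda i:np.linalg.norm(ce[i]-p) if s[i,4]>25 else 1e9);return s[i],ce[i],l==i
E
python3 - <<'E'
from fit import *
o=observe();c=camera_info("wrist");f=grab_frame("wrist")[:,:,::-1].copy();cv2.imwrite("pics/w7.png",f);np.savez("w7.npz",E=c["extrinsics"],pos=o["eef_pos"])
print(o["time_s"],o["eef_pos"],o["qpos"].round(2))
g=lambda s:np.array([.53,.125,.1])
views=[(camera_info("top"),cv2.imread("pics/top0.png"),False),(camera_info("scene"),cv2.imread("pics/scene0.png"),False),(c,f,True)]
c1=camera_info("wrist");c1["extrinsics"]=np.load("w1.npz")["E"];views.append((c1,cv2.imread("pics/w1.png"),True))
obs=[]
for c,f,w in views:
    r,b=masks(f)
    S,ce,L=blob(r,w2px(c,[.535,.11,.125],w));S2,ce2,L2=blob(b,w2px(c,[.52,.16,.06],w))
    print(S,ce.round(1),"pred",w2px(c,[.535,.11,.125],w).round(1),"|",S2,ce2.round(1),"pred",w2px(c,[.52,.16,.06],w).round(1));obs.append(ce)
# triangulate the red centroid
A=[];B=[]
for (c,f,w),p in zip(views,obs):
    q,d=ray(c,p,w);d/=np.linalg.norm(d);M=np.eye(3)-np.outer(d,d);A.append(M);B.append(M@q)
X=np.linalg.solve(sum(A),sum(B));print("red centroid",X,[np.linalg.norm(a@X-b).round(4) for a,b in zip(A,B)])
E
```

```text
15.2 [0.49986875 0.02968167 0.2608279 ] [ 0.34  0.28 -0.58  1.84  0.17  1.07  0.12]
[227 195  15  14  81] [234.3 200.9] pred [241.5 202.5] | [211 203  25  24 234] [221.3 214.5] pred [226.9 213.4]
[234 209  12  26 178] [238.  221.4] pred [245.5 217.1] | [222 235  22  45 601] [231.4 256.1] pred [235.9 251.9]
[361 128  13  10  81] [366.8 132.8] pred [347.6 134.2] | [ 328   49   39   60 1178] [345.7  74.4] pred [342.6  87.9]
[ 44  93  11  20 129] [ 48.4 101.3] pred [ 64.9 106. ] | [ 42 109  30  35 402] [ 58.1 127.8] pred [ 65.5 124.4]
red centroid [0.54439967 0.12770619 0.12524591] [np.float64(0.0045), np.float64(0.0057), np.float64(0.0105), np.float64(0.0054)]
```

```bash
cat >> fit.py <<'E'
from scipy.optimize import minimize
def masks2(f):
    hsv=cv2.cvtColor(f,cv2.COLOR_BGR2HSV);h,s,v=[hsv[...,i].astype(int) for i in range(3)]
    return ((h<8)|(h>172))&(s>130)&(v>60), (h>100)&(h<125)&(s>90)&(v>30)
def hulls(c,w,mx,my,yaw,hl=.060,rad=.0105):
    hx=np.array([np.cos(yaw),np.sin(yaw),0]);hy=np.array([-np.sin(yaw),np.cos(yaw),0]);z=np.array([0,0,1.])
    a=-.574*hx+.819*z;n=np.cross(a,hy);m=np.array([mx,my,.1])
    tube=[m-a*s+hy*i*.015+n*j*.015 for s in(0,.095) for i in(-1,1) for j in(-1,1)]
    hd=[m+a*s+rad*(np.cos(t)*hy+np.sin(t)*n) for s in(0,hl) for t in np.linspace(0,6.28,16)]
    return [cv2.convexHull(np.array([w2px(c,P,w) for P in Q],np.float32)) for Q in(tube,hd)]
def draw(h,S=4):
    im=np.zeros((420*S,560*S),np.uint8);cv2.fillPoly(im,[np.round(((h.reshape(-1,2))+.5)*S).astype(np.int32)],1);return cv2.resize(im.astype(np.float32),(560,420),interpolation=cv2.INTER_AREA)
def prep(c,f,w):
    r,b=masks2(f);h=hulls(c,w,.53,.13,np.radians(114))
    reg=cv2.dilate((draw(h[0])+draw(h[1])>0).astype(np.uint8),np.ones((21,21)))
    R_=blob(r&(reg>0),h[1].reshape(-1,2).mean(0))[2];B_=blob(b&(reg>0),h[0].reshape(-1,2).mean(0))[2];return R_,B_
E
python3 - <<'E'
from fit import *
def wv(i):
    c=camera_info("wrist");c["extrinsics"]=np.load(f"w{i}.npz")["E"];return c,cv2.imread(f"pics/w{i}.png"),True
V=[(camera_info("top"),cv2.imread("pics/top0.png"),False),(camera_info("scene"),cv2.imread("pics/scene0.png"),False),wv(7),wv(1)]
D=[(c,w)+prep(c,f,w) for c,f,w in V]
def cost(p,per=False):
    out=[]
    for c,w,r,b in D:
        t,h=hulls(c,w,*p[:2],p[2]);T=draw(t,3);H=draw(h,3)
        u=np.maximum(T,H);m=(r|b).astype(float);out.append(1-np.minimum(u,m).sum()/np.maximum(u,m).sum())
    return out if per else sum(out)
best=None
for y0 in(100,125):
    r=minimize(cost,[.533,.135,np.radians(y0)],method="Nelder-Mead",options=dict(initial_simplex=[[.533,.135,np.radians(y0)],[.545,.135,np.radians(y0)],[.533,.147,np.radians(y0)],[.533,.135,np.radians(y0+12)]],xatol=2e-4,fatol=1e-3,maxiter=90))
    print(r.x[:2],np.degrees(r.x[2]),r.fun,np.round(cost(r.x,1),2))
print([(int(d[2].sum()),int(d[3].sum())) for d in D])
E
```

```text
[0.53078816 0.14746486] 113.33134642117119 0.9807623119763447 [0.21 0.3  0.2  0.27]
[0.53050459 0.14781932] 112.62150944904747 0.9723477914845072 [0.21 0.3  0.2  0.27]
[(108, 243), (382, 627), (966, 1270), (485, 424)]
```

Run:
```python
from fit import *
def wv(i):
    c=camera_info("wrist");c["extrinsics"]=np.load(f"w{i}.npz")["E"];return c,cv2.imread(f"pics/w{i}.png"),True
V=[(camera_info("top"),cv2.imread("pics/top0.png"),False),(camera_info("scene"),cv2.imread("pics/scene0.png"),False),wv(7),wv(1)]
D=[(c,w)+prep(c,f,w) for c,f,w in V]
def res(p,yaw=None,per=False):
    out=[]
    for c,w,r,b in D:
        t,h=hulls(c,w,p[0],p[1],p[2]);H=draw(h,4)
        cen=lambda m:np.array([(m.sum(0)*np.arange(560)).sum(),(m.sum(1)*np.arange(420)).sum()])/m.sum()
        e=(cen(r.astype(float))-cen(H))
        t2=draw(t,4);tb=np.clip(t2-H,0,1);e2=cen(b.astype(float))-cen(tb)
        k=1.7 if not w else .9   # about mm per pixel weights
        out+=list(e*k)+list(e2*k*.5)
        if per:print("red err px",e.round(1),"blue",e2.round(1),"areas",int(r.sum()),int(H.sum()))
    return np.array(out)
p0=[.5305,.1477,np.radians(113)]
res(p0,per=True)
r=least_squares(res,p0,x_scale=[.01,.01,.1],diff_step=5e-3,loss="soft_l1");print(r.x[:2],np.degrees(r.x[2]));res(r.x,per=True)
```

```text
red err px [-0.3 -0.4] blue [-0.4 -0.2] areas 108 130
red err px [ 6.  -3.2] blue [-0.2  0.7] areas 382 271
red err px [-1.7 -1.2] blue [-1.7  0. ] areas 966 1094
red err px [2.7 0.8] blue [-1.5 -1.1] areas 485 536
[0.52987318 0.14732534] 110.06949395755751
red err px [-0.6 -0.9] blue [-0.3 -0.1] areas 108 129
red err px [ 5.3 -3.2] blue [0.  0.8] areas 382 269
red err px [ 0.1 -1.3] blue [-2.5 -0.1] areas 966 1084
red err px [ 2.2 -0.3] blue [-1.1 -0.9] areas 485 512
```

```bash
cat > plan.py <<'E'
from h import *
m=np.array([.530,.1475,.1]);yw=np.radians(112)
hx=np.array([np.cos(yw),np.sin(yw),0]);hy=np.array([-np.sin(yw),np.cos(yw),0]);a=-.574*hx+np.array([0,0,.819]);a/=np.linalg.norm(a)
zt=-a;yt=-hy;xt=np.cross(yt,zt);Tg=np.c_[xt,yt,zt]
G=m+.03*a;Pg=G+.044*zt;Pp=Pg-.09*zt
E
python3 - <<'E'
from plan import *
o=observe();T=R.from_rotvec(o["tool_rot"]).as_matrix()
print("rot",R.from_matrix(T.T@Tg).as_rotvec().round(3),"pre",Pp,"shift in new tool cm",(Tg.T@(Pp-o["eef_pos"])*100).round(2),Tg.round(3))
E
```

```text
rot [-0.015  0.611  0.045] pre [0.5463399  0.10705732 0.16223663] shift in new tool cm [-1.17  7.23 11.24] [[-0.307  0.927 -0.215]
 [ 0.759  0.375  0.532]
 [ 0.574 -0.    -0.819]]
```

Emit:
play_rows(
  deltas=[
    {"tx":0,"ty":0,"tz":0,"rx":-0.004,"ry":0.153,"rz":0.011},
    {"tx":0,"ty":0,"tz":0,"rx":-0.004,"ry":0.153,"rz":0.011},
    {"tx":0,"ty":0,"tz":0,"rx":-0.004,"ry":0.153,"rz":0.011},
    {"tx":0,"ty":0,"tz":0,"rx":-0.004,"ry":0.153,"rz":0.011},
    {"tx":-0.6,"ty":3.6,"tz":0,"rx":0,"ry":0,"rz":0},
    {"tx":-0.6,"ty":3.6,"tz":0,"rx":0,"ry":0,"rz":0},
    {"tx":0,"ty":0,"tz":4,"rx":0,"ry":0,"rz":0},
    {"tx":0,"ty":0,"tz":4,"rx":0,"ry":0,"rz":0},
    {"tx":0,"ty":0,"tz":3.2,"rx":0,"ry":0,"rz":0},
    {"tx":0,"ty":0,"tz":0,"rx":0,"ry":0,"rz":0},
    {"tx":0,"ty":0,"tz":0,"rx":0,"ry":0,"rz":0},
  ],
)

```text
time_s: 16.62
eef_pos: [0.5475, 0.1063, 0.1638]
tool_rot: [-1.451, -2.156, -0.461]
wrist_force: [-0.2, 0.1, 1.0]
opening: 0.057
gripper_force: 0.0
```

Run:
```python
from fit import *
from plan import *
o=observe();c=camera_info("wrist");f=grab_frame("wrist")[:,:,::-1].copy();cv2.imwrite("pics/w8.png",f);np.savez("w8.npz",E=c["extrinsics"])
T=R.from_rotvec(o["tool_rot"]).as_matrix()
print(o["time_s"],o["eef_pos"],Pp,"roterr",R.from_matrix(T.T@Tg).as_rotvec().round(3),o["qpos"].round(2),o["wrist_force"].round(1))
r,b=masks2(f);t,h=hulls(c,True,m[0],m[1],yw)
S,ce,L=blob(r,h.reshape(-1,2).mean(0));H=draw(h);cen=np.array([(H.sum(0)*np.arange(560)).sum(),(H.sum(1)*np.arange(420)).sum()])/H.sum()
print("red",S,ce.round(1),"pred cen",cen.round(1),"pred bbox",cv2.boundingRect(h),"mm/px",(np.linalg.norm(c["extrinsics"][:3,3]-G)*1000/325).round(2))
S2,ce2,L2=blob(b,t.reshape(-1,2).mean(0));print("blue",S2,cv2.boundingRect(t))
# per-row left/right edges of red in picture
for y in range(S[1]+2,S[1]+S[3],6):
    x=np.nonzero(L[y])[0];xp=np.nonzero(H[y]>.5)[0];print(y,x.min(),x.max(),(xp.min(),xp.max()) if len(xp) else None)
```

```text
16.625 [0.54753722 0.1062935  0.16383233] [0.5463399  0.10705732 0.16223663] roterr [0.002 0.001 0.003] [ 0.47  0.71 -0.6   1.65 -0.22  1.1   0.46] [-0.2  0.1  1. ]
red [ 265  196   32   54 1298] [279.  224.2] pred cen [277.9 222.6] pred bbox (260, 194, 35, 55) mm/px 0.71
blue [ 255  171   39   55 1151] (258, 171, 39, 55)
198 270 282 (np.int64(270), np.int64(286))
204 267 285 (np.int64(266), np.int64(290))
210 267 288 (np.int64(265), np.int64(291))
216 266 291 (np.int64(264), np.int64(292))
222 265 293 (np.int64(263), np.int64(293))
228 265 295 (np.int64(262), np.int64(294))
234 265 296 (np.int64(262), np.int64(294))
240 267 294 (np.int64(264), np.int64(292))
246 271 289 (np.int64(270), np.int64(286))
```

The predicted and seen handle agree within about 1 px, so I go straight in along the axis and grip.

Emit:
play_rows(
  deltas=[
    {"tx":0,"ty":0,"tz":3,"rx":0,"ry":0,"rz":0},
    {"tx":0,"ty":0,"tz":3,"rx":0,"ry":0,"rz":0},
    {"tx":0,"ty":0,"tz":2,"rx":0,"ry":0,"rz":0},
    {"tx":0,"ty":0,"tz":1,"rx":0,"ry":0,"rz":0},
    {"tx":0,"ty":0,"tz":0,"rx":0,"ry":0,"rz":0},
    {"tx":0,"ty":0,"tz":0,"rx":0,"ry":0,"rz":0},
  ],
)

```text
time_s: 17.42
eef_pos: [0.528, 0.1553, 0.0901]
tool_rot: [-1.449, -2.157, -0.461]
wrist_force: [-0.6, 0.1, -0.2]
opening: 0.057
gripper_force: 0.0
```

Emit:
play_rows(
  deltas=[
    {"tx":0,"ty":0,"tz":0,"rx":0,"ry":0,"rz":0},
    {"tx":0,"ty":0,"tz":0,"rx":0,"ry":0,"rz":0},
    {"tx":0,"ty":0,"tz":0,"rx":0,"ry":0,"rz":0},
    {"tx":0,"ty":0,"tz":0,"rx":0,"ry":0,"rz":0},
    {"tx":0,"ty":0,"tz":0,"rx":0,"ry":0,"rz":0},
    {"tx":0,"ty":0,"tz":0,"rx":0,"ry":0,"rz":0},
  ],
  fingers=255,
)

```text
time_s: 18.18
eef_pos: [0.5269, 0.156, 0.0894]
tool_rot: [-1.447, -2.156, -0.46]
wrist_force: [-0.6, -0.4, 0.8]
opening: 0.0206
gripper_force: 30.1
```

Gripped: opening 20.6 mm, 30 N. I draw it out along the tube's axis.

Emit:
play_rows(
  deltas=[
    {"tx":0,"ty":0,"tz":-1,"rx":0,"ry":0,"rz":0},
    {"tx":0,"ty":0,"tz":-2,"rx":0,"ry":0,"rz":0},
    {"tx":0,"ty":0,"tz":-3,"rx":0,"ry":0,"rz":0},
    {"tx":0,"ty":0,"tz":-3,"rx":0,"ry":0,"rz":0},
    {"tx":0,"ty":0,"tz":-3,"rx":0,"ry":0,"rz":0},
    {"tx":0,"ty":0,"tz":-2,"rx":0,"ry":0,"rz":0},
    {"tx":0,"ty":0,"tz":0,"rx":0,"ry":0,"rz":0},
  ],
)

```text
time_s: 19.05
eef_pos: [0.5585, 0.0803, 0.2051]
tool_rot: [-1.45, -2.158, -0.462]
wrist_force: [-1.0, 0.7, -1.0]
opening: 0.0201
gripper_force: 30.1
```

Run:
```python
from h import *
o=observe();T=R.from_rotvec(o["tool_rot"]).as_matrix();print(o["time_s"],o["eef_pos"],o["qpos"].round(2))
# upright orientation: shaft(tool z)->down, minimal turn
v=np.cross(T[:,2],[0,0,-1]);ang=np.arcsin(np.linalg.norm(v));rv=v/np.linalg.norm(v)*ang
Tu=R.from_rotvec(rv).as_matrix()@T
print("turn tool",T.T@rv,Tu.round(3));print("shift to screw+25mm in upright tool cm",Tu.T@(np.array([.539,-.1985,.048+.025+.083])-o["eef_pos"])*100)
```

```text
19.05 [0.55845438 0.08025375 0.2050892 ] [ 0.5   0.68 -0.6   1.59 -0.22  1.2   0.46]
turn tool [ 4.45723674e-03 -6.10104506e-01  1.17080910e-17] [[-0.378  0.926  0.   ]
 [ 0.926  0.378 -0.   ]
 [ 0.    -0.    -1.   ]]
shift to screw+25mm in upright tool cm [-25.07527071 -12.33093953   4.90892037]
```

Emit:
play_rows(
  deltas=[
    {"tx":0,"ty":0,"tz":0,"rx":0,"ry":-0.1525,"rz":0},
    {"tx":0,"ty":0,"tz":0,"rx":0,"ry":-0.1525,"rz":0},
    {"tx":0,"ty":0,"tz":0,"rx":0,"ry":-0.1525,"rz":0},
    {"tx":0,"ty":0,"tz":0,"rx":0,"ry":-0.1525,"rz":0},
    {"tx":-3.6,"ty":-1.76,"tz":0,"rx":0,"ry":0,"rz":0},
    {"tx":-3.6,"ty":-1.76,"tz":0,"rx":0,"ry":0,"rz":0},
    {"tx":-3.6,"ty":-1.76,"tz":0,"rx":0,"ry":0,"rz":0},
    {"tx":-3.6,"ty":-1.76,"tz":0,"rx":0,"ry":0,"rz":0},
    {"tx":-3.6,"ty":-1.76,"tz":0,"rx":0,"ry":0,"rz":0},
    {"tx":-3.6,"ty":-1.76,"tz":0,"rx":0,"ry":0,"rz":0},
    {"tx":-3.5,"ty":-1.77,"tz":0,"rx":0,"ry":0,"rz":0},
    {"tx":0,"ty":0,"tz":0,"rx":0,"ry":0,"rz":0},
  ],
)

```text
time_s: 20.55
eef_pos: [0.5363, -0.2008, 0.2021]
tool_rot: [-1.757, -2.602, -0.002]
wrist_force: [1.6, 0.2, 0.0]
opening: 0.02
gripper_force: 30.1
```

Emit:
play_rows(
  deltas=[
    {"tx":0,"ty":0,"tz":0,"rx":0,"ry":0,"rz":0},
    {"tx":0,"ty":0,"tz":0,"rx":0,"ry":0,"rz":0},
  ],
)

```text
time_s: 20.8
eef_pos: [0.5381, -0.1956, 0.203]
tool_rot: [-1.747, -2.609, -0.005]
wrist_force: [-0.5, 0.4, -0.5]
opening: 0.0201
gripper_force: 30.1
```

Run:
```python
from fit import *
o=observe();T=R.from_rotvec(o["tool_rot"]).as_matrix();print(o["time_s"],o["eef_pos"],T[:,2].round(3),o["opening"],o["gripper_force"])
c=camera_info("wrist");fw=grab_frame("wrist")[:,:,::-1].copy();cv2.imwrite("pics/w9.png",fw);np.savez("w9.npz",E=c["extrinsics"])
fs=grab_frame("scene")[:,:,::-1].copy();cv2.imwrite("pics/s9.png",fs);ft=grab_frame("top")[:,:,::-1].copy();cv2.imwrite("pics/t9.png",ft)
tcp=o["eef_pos"];z=T[:,2]
for n,cc,f,w in(("scene",camera_info("scene"),fs,False),("wrist",c,fw,True)):
    print(n,"pred tip",w2px(cc,tcp+.083*z,w).round(1),"shank top(78)",w2px(cc,tcp+.005*z,w).round(1),"grasp",w2px(cc,tcp-.044*z,w).round(1),"handle end",w2px(cc,tcp-.072*z,w).round(1),"screw",w2px(cc,[.539,-.1985,.048],w).round(1))
    r,b=masks2(f);S,ce,L=blob(r,w2px(cc,tcp-.02*z,w));print("red",S,ce)
f=fs;cc=camera_info("scene");p=w2px(cc,tcp+.083*z);q=w2px(cc,tcp+.005*z)
g=cv2.cvtColor(f,cv2.COLOR_BGR2GRAY).astype(int)
for y in range(int(q[1])-4,int(p[1])+10,3):
    x=int(round(q[0]+(p[0]-q[0])*(y-q[1])/(p[1]-q[1])));print(y,x-9,g[y,x-9:x+10].tolist())
```

```text
20.8 [ 0.53808237 -0.19558335  0.20298904] [ 0.001  0.004 -1.   ] 0.02011653208730886 30.105563640117907
scene pred tip [326.6 161.2] shank top(78) [329.1 136.2] grasp [330.8 119.1] handle end [331.9 108.8] screw [325.1 181.4]
red [327 106   9  32 223] [330.74887892 120.1838565 ]
wrist pred tip [278.7 207.3] shank top(78) [279.1 241.7] grasp [279.5 281.1] handle end [279.8 316.5] screw [278.  192.6]
red [ 253  233   52   66 2288] [277.24694056 272.15297203]
132 321 [84, 81, 85, 83, 83, 78, 74, 65, 63, 62, 63, 64, 67, 82, 84, 84, 85, 84, 87]
135 320 [81, 83, 82, 85, 85, 82, 79, 70, 64, 64, 66, 65, 61, 68, 79, 85, 85, 85, 86]
138 320 [85, 83, 81, 83, 85, 82, 82, 78, 84, 96, 97, 84, 78, 82, 86, 84, 84, 83, 84]
141 320 [80, 78, 77, 80, 82, 81, 82, 81, 100, 119, 121, 100, 85, 83, 83, 83, 84, 85, 84]
144 319 [73, 77, 76, 76, 78, 79, 81, 78, 78, 95, 111, 98, 86, 83, 82, 84, 83, 81, 80]
147 319 [48, 51, 56, 60, 70, 71, 72, 75, 81, 100, 108, 94, 81, 80, 83, 81, 83, 81, 80]
150 319 [41, 45, 43, 46, 39, 47, 48, 50, 78, 106, 108, 91, 75, 78, 80, 81, 81, 79, 81]
153 318 [40, 41, 36, 43, 43, 38, 41, 41, 47, 77, 104, 101, 78, 55, 55, 52, 57, 64, 69]
156 318 [116, 107, 91, 75, 62, 50, 51, 61, 77, 94, 108, 107, 97, 97, 98, 97, 90, 88, 96]
159 318 [127, 128, 119, 109, 104, 97, 94, 95, 100, 104, 108, 105, 102, 109, 111, 126, 157, 197, 224]
162 318 [104, 104, 101, 105, 107, 107, 108, 110, 108, 111, 113, 126, 147, 177, 208, 226, 230, 234, 235]
165 317 [117, 116, 114, 109, 111, 109, 111, 112, 116, 131, 163, 198, 218, 226, 221, 208, 205, 217, 227]
168 317 [108, 110, 111, 114, 117, 122, 136, 164, 199, 222, 229, 231, 230, 228, 229, 227, 225, 220, 213]
```

Run:
```python
import cv2,numpy as np
f=cv2.imread("pics/w9.png")
for ch,nm in((None,"gray"),):
    g=cv2.cvtColor(f,cv2.COLOR_BGR2GRAY)
    for y in range(186,246,3): print(y,g[y,262:298].tolist())
```

```text
186 [73, 114, 179, 227, 238, 238, 238, 238, 238, 238, 238, 239, 236, 230, 224, 224, 222, 221, 222, 228, 235, 238, 238, 238, 239, 238, 238, 238, 239, 238, 239, 239, 239, 238, 238, 239]
189 [226, 237, 238, 238, 238, 238, 238, 238, 238, 238, 231, 207, 176, 158, 166, 179, 188, 191, 188, 184, 184, 206, 231, 238, 238, 239, 239, 238, 239, 238, 239, 238, 239, 235, 220, 192]
192 [238, 237, 237, 237, 237, 237, 238, 238, 238, 236, 215, 190, 182, 173, 152, 126, 127, 151, 172, 180, 180, 187, 214, 232, 238, 238, 239, 238, 239, 239, 237, 227, 205, 179, 169, 169]
195 [237, 237, 238, 238, 238, 238, 237, 238, 238, 238, 232, 218, 200, 190, 188, 185, 177, 156, 137, 145, 177, 215, 233, 237, 238, 239, 238, 238, 234, 217, 187, 170, 168, 170, 167, 158]
198 [238, 237, 238, 237, 238, 238, 237, 238, 238, 237, 238, 238, 236, 233, 225, 220, 219, 221, 227, 234, 237, 238, 239, 238, 238, 235, 221, 186, 167, 166, 169, 167, 162, 155, 144, 133]
201 [237, 237, 237, 237, 238, 238, 238, 237, 238, 237, 238, 238, 238, 238, 238, 238, 238, 238, 238, 239, 239, 238, 236, 227, 199, 167, 163, 167, 167, 166, 158, 147, 133, 130, 1
[... 1792 characters left out ...]
108, 112, 111, 113, 116, 114, 112, 110, 110, 109]
234 [229, 229, 229, 226, 212, 180, 135, 101, 84, 75, 69, 68, 68, 70, 69, 72, 67, 71, 75, 75, 74, 83, 96, 115, 137, 152, 155, 143, 135, 126, 120, 115, 112, 108, 107, 109]
237 [227, 219, 174, 117, 77, 60, 62, 63, 64, 66, 61, 63, 63, 64, 64, 61, 64, 62, 66, 66, 68, 68, 68, 71, 74, 102, 159, 213, 227, 228, 226, 222, 221, 212, 198, 185]
240 [179, 107, 64, 57, 56, 61, 59, 61, 60, 59, 57, 60, 58, 60, 60, 59, 61, 61, 63, 60, 63, 61, 66, 65, 68, 69, 72, 106, 170, 220, 228, 228, 228, 228, 229, 229]
243 [109, 61, 55, 55, 55, 57, 56, 58, 58, 56, 57, 59, 57, 61, 59, 61, 59, 59, 59, 60, 61, 58, 61, 60, 62, 64, 66, 66, 97, 161, 217, 227, 229, 229, 228, 228]
```

Wrist view numbers: the screw head is at (278,192) as predicted, and the blade tip is at (275,207), which is 2.5 mm to tool -y of its nominal place. The scene camera agrees. I correct sideways and lower it.

Emit:
play_rows(
  deltas=[
    {"tx":-0.33,"ty":0.2,"tz":1,"rx":0,"ry":0,"rz":0},
    {"tx":0,"ty":0,"tz":1.5,"rx":0,"ry":0,"rz":0},
    {"tx":0,"ty":0,"tz":1.4,"rx":0,"ry":0,"rz":0},
    {"tx":0,"ty":0,"tz":0.6,"rx":0,"ry":0,"rz":0},
    {"tx":0,"ty":0,"tz":0,"rx":0,"ry":0,"rz":0},
    {"tx":0,"ty":0,"tz":0,"rx":0,"ry":0,"rz":0},
    {"tx":0,"ty":0,"tz":0,"rx":0,"ry":0,"rz":0},
    {"tx":0,"ty":0,"tz":0,"rx":0,"ry":0,"rz":0},
  ],
)

```text
time_s: 21.95
eef_pos: [0.5413, -0.1998, 0.1585]
tool_rot: [-1.752, -2.608, -0.005]
wrist_force: [0.4, -0.2, -0.7]
opening: 0.0205
gripper_force: 30.1
```

Run:
```python
from fit import *
o=observe();T=R.from_rotvec(o["tool_rot"]).as_matrix();tcp=o["eef_pos"];print(o["time_s"],tcp,T[:,2].round(4),o["opening"],o["gripper_force"],o["wrist_force"].round(1))
c=camera_info("wrist");f=grab_frame("wrist")[:,:,::-1].copy();cv2.imwrite("pics/w10.png",f)
tip=tcp+T@[0,-.0025,.083];print("tip",tip,"px",w2px(c,tip,True),"screw px",w2px(c,[.539,-.1985,.048],True))
g=cv2.cvtColor(f,cv2.COLOR_BGR2GRAY)
for y in range(186,236,2): print(y,g[y,264:292].tolist())
```

```text
21.95 [ 0.5412717  -0.19979801  0.15854924] [ 0.0015  0.0025 -1.    ] 0.020512237096373096 30.10552643581832 [ 0.4 -0.2 -0.7]
tip [ 0.539085   -0.20053469  0.07554366] px [275.62673754 207.26104488] screw px [276.53000204 197.30367372]
186 [198, 232, 238, 237, 237, 237, 237, 238, 237, 238, 238, 238, 238, 238, 238, 238, 238, 238, 238, 238, 238, 238, 238, 238, 238, 238, 238, 238]
188 [236, 238, 237, 237, 238, 238, 238, 238, 238, 237, 238, 238, 237, 236, 237, 238, 238, 238, 238, 238, 238, 238, 237, 238, 238, 238, 238, 238]
190 [238, 237, 237, 237, 237, 237, 237, 237, 236, 229, 221, 209, 199, 193, 202, 219, 228, 235, 238, 238, 237, 238, 238, 238, 238, 238, 238, 238]
192 [238, 237, 237, 237, 238, 238, 234, 212, 179, 172, 175, 178, 181, 187, 186, 184, 185, 194, 218, 232, 237, 238, 238, 238, 238, 238, 238, 238]
194 [237, 237, 237, 237, 237, 235, 219, 189, 168, 145, 139, 162, 180, 186, 189, 188, 186, 180, 182, 207, 230, 237, 238, 238, 238, 238, 238, 238]
196 [237, 237, 237, 237, 236, 224, 196, 181, 179, 163, 135, 114, 122, 154, 175, 182, 181, 180, 180, 198, 229, 238, 238, 238, 238, 238, 238,
[... 2020 characters left out ...]
28]
226 [237, 237, 236, 232, 216, 171, 133, 117, 107, 101, 103, 108, 108, 113, 113, 109, 115, 117, 119, 123, 125, 128, 127, 124, 121, 119, 122, 126]
228 [237, 233, 215, 172, 135, 124, 122, 119, 110, 100, 104, 107, 111, 114, 115, 114, 114, 118, 124, 130, 140, 141, 134, 125, 122, 124, 128, 129]
230 [222, 182, 134, 116, 112, 111, 116, 118, 111, 101, 100, 105, 112, 113, 115, 114, 120, 124, 130, 139, 148, 150, 146, 141, 135, 140, 147, 143]
232 [137, 115, 108, 107, 104, 100, 98, 92, 85, 82, 81, 82, 83, 84, 85, 94, 105, 107, 115, 125, 137, 144, 152, 150, 146, 140, 139, 134]
234 [103, 104, 101, 94, 84, 73, 69, 70, 69, 68, 68, 67, 68, 68, 72, 73, 72, 75, 74, 82, 92, 110, 125, 128, 130, 130, 127, 124]
```

Tip 27 mm above the screw and about 3 mm off; a last trim.

Emit:
play_rows(
  deltas=[
    {"tx":0.22,"ty":0.18,"tz":0.2,"rx":0,"ry":0,"rz":0},
    {"tx":0,"ty":0,"tz":0,"rx":0,"ry":0,"rz":0},
    {"tx":0,"ty":0,"tz":0,"rx":0,"ry":0,"rz":0},
    {"tx":0,"ty":0,"tz":0,"rx":0,"ry":0,"rz":0},
    {"tx":0,"ty":0,"tz":0,"rx":0,"ry":0,"rz":0},
    {"tx":0,"ty":0,"tz":0,"rx":0,"ry":0,"rz":0},
  ],
)

```text
time_s: 22.75
eef_pos: [0.5419, -0.197, 0.1562]
tool_rot: [-1.751, -2.607, -0.004]
wrist_force: [-0.4, 0.0, -0.7]
opening: 0.0207
gripper_force: 30.1
```

Run:
```python
from fit import *
o=observe();T=R.from_rotvec(o["tool_rot"]).as_matrix();tcp=o["eef_pos"];print(o["time_s"],tcp,T[:,2].round(4),o["gripper_force"])
c=camera_info("wrist");f=grab_frame("wrist")[:,:,::-1].copy()
g=cv2.cvtColor(f,cv2.COLOR_BGR2GRAY)
tip=tcp+T@[0,-.003,.083];p=w2px(c,tip,True);print("tip",tip,p,"screw pred px",w2px(c,[.539,-.1985,.048],True))
# tip dark columns in rows 208-213; screw head
for y in(209,211,213):
    x=np.nonzero(g[y,262:282]<130)[0]+262;print(y,x.min(),x.max())
ys,xs=np.nonzero(g[186:205,266:290]<200);print("screw px",xs.mean()+266,ys.mean()+186,"world",px2w(c,[xs.mean()+266,ys.mean()+186],.048,True),"tip world",px2w(c,[np.nonzero(g[210,262:282]<130)[0].mean()+262,207],tip[2],True))
```

```text
22.75 [ 0.54190133 -0.19701365  0.15624254] [ 0.001   0.0027 -1.    ] 30.105538729112595
tip [ 0.53920681 -0.19792341  0.07323704] [275.01172332 207.24625185] screw pred px [274.73592572 200.49139126]
209 273 277
211 273 277
213 273 277
screw px 274.9268292682927 199.21138211382114 world [ 0.53871687 -0.19735475  0.048     ] tip world [ 0.53912013 -0.19773558  0.07323704]
```

The tip is within 1 mm of the screw's axis and 25 mm above its head. The shaft is upright and the grip holds at 30 N, so I hand in.

```bash
python3 -c "
from workcell import *
print(finish_job())"
```

```text
the job is handed in; nothing more can be done
None
```

The cover is seated on the box and released, and the screwdriver is held upright with its tip within about 1 mm of the screw's axis, 25 mm above the head; I handed the job in at about 23 s, and no verdict was shown.

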